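Fit the casting rings over the sprued wax patterns

TASK

Four wax patterns stand on their rubber crucible formers, ready for investing. Put the steel casting ring of the matching size on each former: lower it over the wax pattern without touching the wax, until it sits flat and upright on the flange, round the boss, and let go. Leave the spatula and the brown bottle where they are.

Things in the scene. Friction and masses are not known exactly. Their poses are not given: they have to be found in the camera images.
- ring_xs: the smallest of four steel casting rings: an upright plain tube open at both ends with a white lining, loose, outside diameter 34 mm, bore 29 mm, 44 mm high, under 0.3 kg. Origin: centre of its lower end; z up along its axis. It belongs on former_xs, whose boss it clears by 2 mm all round.
- former_xs: smallest of four loose rubber formers, grey: flange 48 mm across, 6 mm thick: the ring rests on it; central boss 25 mm across, straight to height 9 mm, narrowing to 10 mm at 22 mm, ending at 25 mm; on it a blue-green wax pattern (a single crown), within 5 mm of the axis, top at 42 mm. Heights from the worktop. Origin: centre of underside; z up.
- ring_s: the second smallest of four steel casting rings: an upright plain tube open at both ends with a white lining, loose, outside diameter 44 mm, bore 39 mm, 48 mm high, under 0.3 kg. Origin: centre of its lower end; z up along its axis. It belongs on former_s, whose boss it clears by 2 mm all round.
- former_s: second smallest of four loose rubber formers, green: flange 58 mm across, 6 mm thick: the ring rests on it; central boss 35 mm across, straight to height 9 mm, narrowing to 20 mm at 22 mm, ending at 25 mm; on it a blue-green wax pattern (a pair of crowns), within 10 mm of the axis, top at 46 mm. Heights from the worktop. Origin: centre of underside; z up.
- ring_m: the second largest of four steel casting rings: an upright plain tube open at both ends with a white lining, loose, outside diameter 54 mm, bore 49 mm, 52 mm high, under 0.3 kg. Origin: centre of its lower end; z up along its axis. It belongs on former_m, whose boss it clears by 2 mm all round.
- former_m: second largest of four loose rubber formers, blue: flange 68 mm across, 6 mm thick: the ring rests on it; central boss 45 mm across, straight to height 9 mm, narrowing to 30 mm at 22 mm, ending at 25 mm; on it a blue-green wax pattern (a row of three crowns), within 14 mm of the axis, top at 50 mm. Heights from the worktop. Origin: centre of underside; z up.
- ring_l: the largest of four steel casting rings: an upright plain tube open at both ends with a white lining, loose, outside diameter 64 mm, bore 59 mm, 56 mm high, under 0.3 kg. Origin: centre of its lower end; z up along its axis. It belongs on former_l, whose boss it clears by 2 mm all round.
- former_l: largest of four loose rubber formers, reddish brown: flange 78 mm across, 6 mm thick: the ring rests on it; central boss 55 mm across, straight to height 9 mm, narrowing to 40 mm at 22 mm, ending at 25 mm; on it a blue-green wax pattern (a circle of five crowns), within 17 mm of the axis, top at 54 mm. Heights from the worktop. Origin: centre of underside; z up.
- spatula: bystander: plaster spatula with a wooden handle, 195 mm long, lying loose to the left of the work. Origin: its middle, on the worktop; its length lies along its y axis.
- liquid_bottle: bystander: brown glass bottle with a black cap, loose, 52 mm across, 110 mm tall, standing behind the work. Origin: centre of its underside.

How it is judged:
At the end, for the whole second after the job is handed in: Each of the four rings stands on the former of its own size: axes within 6 mm of each other, the ring's lower end 3 to 9 mm above the former's underside (resting on the 6 mm flange), ring upright within 0.08 rad, former flat on the worktop (within 0.06 rad), all released and at rest (horizontal distance between ring_xs and former_xs below 0.006 m and z of ring_xs in the frame of former_xs between 0.003 and 0.009 m and angle between each of ring_xs, ring_s, ring_m, ring_l's own z axis and vertical below 0.08 rad and angle between each of former_xs, former_s, former_m, former_l's own z axis and vertical below 0.06 rad and height (world z) of each of former_xs, former_s, former_m, former_l below 0.006 m and linear speed of each of ring_xs, former_xs, ring_s, former_s, ring_m, former_m, ring_l, former_l below 0.02 m/s and horizontal distance between ring_s and former_s below 0.006 m and z of ring_s in the frame of former_s between 0.003 and 0.009 m and horizontal distance between ring_m and former_m below 0.006 m and z of ring_m in the frame of former_m between 0.003 and 0.009 m and horizontal distance between ring_l and former_l below 0.006 m and z of ring_l in the frame of former_l between 0.003 and 0.009 m); the robot touches nothing.
It fails at once if a ring, the gripper or anything else touches a wax pattern (more than 1 N) (contact force between any of wax_xs, wax_s, wax_m, wax_l and anything else above 1 N).
It fails at once if the spatula is moved (more than 20 mm) (distance of spatula from where it was at the start of the episode above 0.02 m).
It fails at once if the brown bottle is moved (more than 20 mm) or tipped (distance of liquid_bottle from where it was at the start of the episode above 0.02 m or angle between liquid_bottle's own z axis and vertical above 0.3 rad).
It also fails if it takes over 112 s, if anything falls off the work surface, if the arm or the gripper's body presses on something with over 40 N, if the wrist force passes 120 N, or if a joint passes its speed limit or range.

ROBOT

A 6-joint arm with a two-finger parallel gripper is mounted at the origin on a cart in front of the work surface, level with it; the furniture and walls round the work are solid. World frame = base frame: x ahead of the robot, y to its left, z up, the work surface at z = 0. Lengths are in m, angles in rad, forces in N, time in s.
With the tool pointing down it reaches from about 0.375 to 0.9 m from the base axis. Payload 3.1 kg.
Tool frame: the origin (TCP) lies midway between the tips of the shut fingers; the grasp point (between the pads) lies 19 mm behind it (manip.grip_depth is the distance from the TCP to the grasp point, in m); z points along the fingers, y is the line along which they close (so a half turn about z gives the same grasp; the last joint's range is limited). The gripper opens to 85 mm and grips with 20 to 120 N. Pads are 22 mm wide; open, the fingers measure 114 mm over their backs; the gripper's body (76 mm by 85 mm) begins 54 mm behind the grasp point. The pads swing forward as they close: fully open they stand 13 mm farther back than shut.
Start: joints at [0.964, 0.527, 1.433, -0, 1.181, -0.178], TCP at [0.26, 0.568, 0.231] pointing down, gripper open.
Joint ranges: [-3.08, 3.08], [-0.75, 2.2], [0.22, 2.44], [-1.43, 4.57], [0, 2.65], [-2.85, 2.85]. Speed limits (rad/s): [2.79, 2.79, 3.14, 3.14, 3.14, 3.14].

INTERFACE

Orientations are given as a unit quaternion [w, x, y, z].
In Python, from cell import manip, read_camera gives the robot as it stands.
- The arm moves only by the tool apply_moves, never from a script. Its argument "deltas" is a list of rows, each a list of 7 numbers: the closure, from 0 (fully open) to 1 (shut), then the shift along the world's x, y, z as a fraction of full scale, then the turn, a rotation vector about the world's x, y, z as a fraction of full scale. In form: [[grip, x, y, z, wx, wy, wz], ...]. A call has 1 to 20 rows; each row is the pose to reach, as a shift and turn from the pose commanded when the call began; what a row does not reach only later rows make up. Full scale, the value 1, is 0.6 m for a shift and 0.5 rad for a turn. A row lasts 1/12 s, in which the tool goes at most 41.7 mm and 7.16 degrees, less where a joint would pass 70% of its speed; a pose out of reach is approached as far as the arm can. A call with a number of a shift or a turn outside -1 to 1 is refused whole. A call with a gripper value outside its range is refused whole. The fingers move at their own pace and stop on an object; "squeeze" is the grip in N (left out, the last holds). Time passes only in rows, so rows that repeat a pose let the fingers close. It gives the time, the measured TCP pose, the force, the opening and the grip force at its end, in the units of the state.
- manip.sense(): the state, without advancing time (a new reading comes with each control period).
- read_camera(name): name is "scene" or "side" or "wrist"; returns a dict with "pixels" (400x640x3 uint8, red, green, blue), "range_z" (400x640 float32, m along the optical axis (not along the pixel's ray), 0 where there is no reading), "K" (3x3 intrinsics, pixels), "pose" (4x4, takes a point from camera to world coordinates). Camera axes: x right, y up, looking along -z (the intrinsics and any distortion apply to the point x, -y, -z); pixel columns grow to the right and rows downward; lengths in m; the calibration is good to about 2 mm. A picture is of the moment at which its call begins.
- manip.job_done(): hands the job in; it is judged then, once.
The state is a dict: "time": time; "qpos": joint angles; "joint_velocities": joint speeds; "joint_efforts": joint torques, N m; "position": TCP position; "tool_rot": TCP orientation; "ft_force": force on the tool from outside, world axes, zero at the start; "torque": the same for the moment, N m; "width": finger opening in m; "gripper_force": force on a finger pad.
Only numpy, scipy, OpenCV 4.12 (cv2) and the standard library are available. Lean on these libraries where they do the work, as an engineer would, in place of code of your own. Each camera call takes 0.05 s, during which the arm holds its last target. There are 200 camera calls.

## Working session

There is one attempt and no reset: what is moved stays moved. The work goes in short steps, Python scripts to look and compute and a tool call to move; the robot and the scene stay as the last step left them, time stands still between calls to the robot, and variables do not carry over. Pictures are saved under pics/ and viewed, at most 14 in all, crops included, and the job is handed in when it is done.

Besides the shell and the picture viewer there is one more tool, called after "Emit:" in YAML: its name, and indented under it one key for each argument. apply_moves: Moves the arm, as the interface text tells. Its arguments: {"type":"object","properties":{"deltas":{"type":"array"},"squeeze":{"type":"number"}},"required":["deltas"]}

```bash
mkdir -p pics
cat > h.py <<'E'
from cell import manip, read_camera
import numpy as np, cv2
def cloud(c):
    K=c["K"];d=c["range_z"];v,u=np.mgrid[0:d.shape[0],0:d.shape[1]]
    p=np.stack([(u-K[0,2])/K[0,0]*d,-(v-K[1,2])/K[1,1]*d,-d,np.ones_like(d)],-1)
    return (p@c["pose"].T)[...,:3]
def save(c,n): cv2.imwrite("pics/"+n,c["pixels"][...,::-1])
E
python3 - <<'E'
from h import *
for n in ("scene","side"):
    c=read_camera(n);save(c,n+"0.png");np.savez(n+"0.npz",**c);print(n,c["K"].round(1).tolist(),c["pose"].round(3).tolist(),c.keys())
print(manip.sense())
E
```

```text
scene [[461.9, 0.0, 312.8], [0.0, 461.9, 206.1], [0.0, 0.0, 1.0]] [[0.884, 0.211, -0.417, 0.182], [-0.467, 0.447, -0.763, -0.384], [0.026, 0.869, 0.494, 0.525], [0.0, 0.0, 0.0, 1.0]] dict_keys(['pixels', 'range_z', 'K', 'pose'])
side [[442.9, 0.0, 319.3], [0.0, 442.9, 205.5], [0.0, 0.0, 1.0]] [[0.833, 0.363, -0.417, 0.18], [-0.553, 0.548, -0.627, -0.246], [0.001, 0.753, 0.657, 0.647], [0.0, 0.0, 0.0, 1.0]] dict_keys(['pixels', 'range_z', 'K', 'pose'])
{'time': 0.1, 'qpos': array([ 9.63523359e-01,  5.28363360e-01,  1.43377999e+00, -7.48127835e-06,
        1.18139044e+00, -1.78512115e-01]), 'joint_velocities': array([ 0.00142635, -0.00188191, -0.00085192, -0.00148113, -0.00263921,
       -0.00214806]), 'joint_efforts': array([-1.59036831e-04, -4.43303812e+01, -1.78584909e+01, -2.62409967e-04,
        4.02413294e-03,  2.90919775e-05]), 'position': array([0.25944928, 0.56789775, 0.23043566]), 'tool_rot': array([-3.68398829e-04,  2.12740588e-01,  9.77108234e-01, -8.97942157e-04]), 'ft_force': array([ 0.53369768,  0.37536861, -0.05892556]), 'torque': array([0.04132591, 0.01654239, 0.01152387]), 'gripper_force': 0.0, 'width': 0.08524572518099675}
```

View pics/scene0.png

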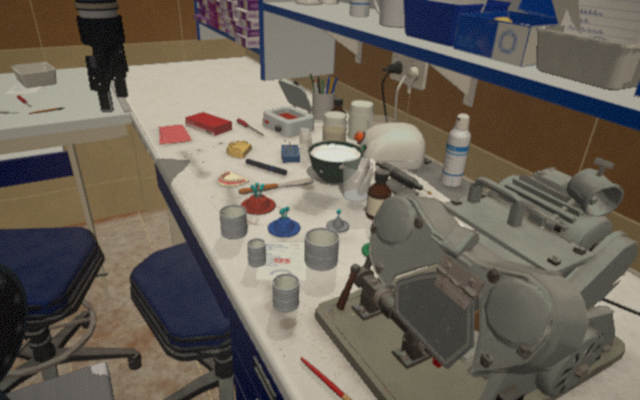

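View pics/side0.png

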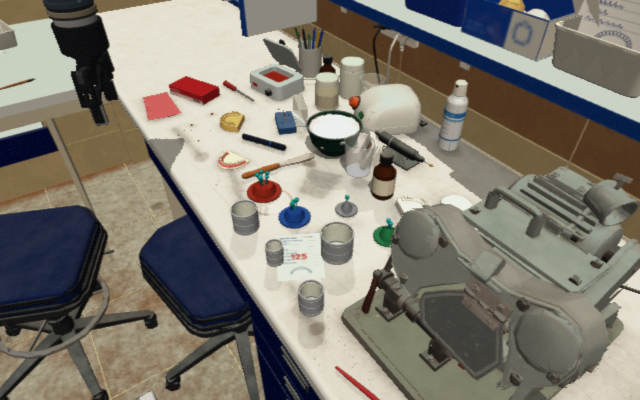

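The side view shows the rings at about (245,217), (274,252), (337,243) and (311,297). The formers are red (264,188), blue (294,213), grey (346,205) and green (387,234). The green one is close to the machine and the bottle is at (383,175).

```bash
cat > m.py <<'E'
from h import *
from scipy.optimize import least_squares
def fitc(P,r):
    f=lambda c:np.hypot(P[:,0]-c[0],P[:,1]-c[1])-r
    s=least_squares(f,P[:,:2].mean(0),loss="soft_l1",f_scale=.001);return s.x,np.abs(s.fun).mean()
E
python3 - <<'E'
from m import *
W={}
for n in ("side","scene"):
    c=dict(np.load(n+"0.npz"));p=cloud(c);W[n]=(c,p)
    K=c["K"];T=c["pose"]
    # table height check
    m=(p[...,0]>.3)&(p[...,0]<.75)&(p[...,1]>-.3)&(p[...,1]<.3)&(abs(p[...,2])<.02)&(c["range_z"]>0)
    print(n,"table",np.median(p[m][:,2]),p[m][:,2].std())
    # top-down ortho map at 1mm
    H=np.full((600,640),-1.);col=np.zeros((600,640,3),np.uint8)
    ok=(c["range_z"]>0)&(p[...,2]<.2)
    q=p[ok];cc=c["pixels"][ok];o=np.argsort(q[:,2]);q=q[o];cc=cc[o]
    i=((.85-q[:,0])*1000).astype(int);j=((.35-q[:,1])*1000).astype(int)
    k=(i>=0)&(i<600)&(j>=0)&(j<640)
    for di in(0,1):
      for dj in(0,1):
        col[np.clip(i[k]+di,0,599),np.clip(j[k]+dj,0,639)]=cc[k]
    cv2.imwrite(f"pics/top_{n}.png",col[...,::-1])
    if n=="side":
      for nm,(u,v) in dict(m=(245,217),xs=(274,252),l=(337,243),s=(311,297),fl=(264,193),fm=(294,218),fxs=(346,210),fs=(384,240),bot=(383,175),spat=(278,167)).items():
        print(nm,p[v,u].round(3))
E
```

```text
side table 0.0017218161797250553 0.00441776579086037
m [0.416 0.372 0.053]
xs [0.422 0.268 0.042]
l [0.556 0.253 0.003]
s [0.44  0.17  0.002]
fl [0.501 0.458 0.017]
fm [0.514 0.351 0.017]
fxs [0.623 0.315 0.012]
fs [0.635 0.202 0.009]
bot [0.717 0.312 0.069]
spat [0.58  0.535 0.01 ]
scene table 0.0009318915021641061 0.0051717086692629
```

View pics/top_side.png

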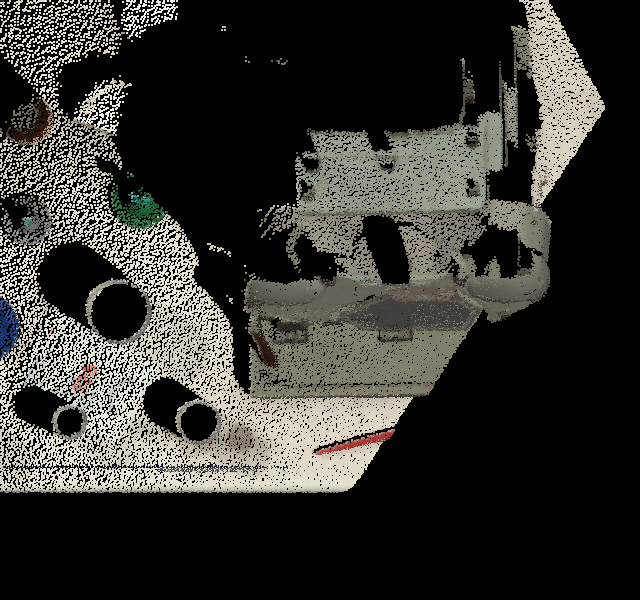

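```bash
cat >> m.py <<'E'
R=dict(xs=(.017,.0145,.044),s=(.022,.0195,.048),m=(.027,.0245,.052),l=(.032,.0295,.056))
F=dict(xs=.024,s=.029,m=.034,l=.039)
def rim(c,p,k,g):
    ro,ri,h=R[k];d=np.hypot(p[...,0]-g[0],p[...,1]-g[1])
    m=(c["range_z"]>0)&(d<ro+.012)&(p[...,2]>h-.003)&(p[...,2]<h+.006)
    return fitc(p[m],(ro+ri)/2),m.sum(),np.median(p[m][:,2])
def rays(c,uv,z):
    K=c["K"];T=c["pose"];uv=np.asarray(uv,float)
    d=np.stack([(uv[:,0]-K[0,2])/K[0,0],-(uv[:,1]-K[1,2])/K[1,1],-np.ones(len(uv))],-1)@T[:3,:3].T
    return T[:3,3]+d*((z-T[2,3])/d[:,2])[:,None]
def cmask(c,p,k,g):
    hsv=cv2.cvtColor(c["pixels"],cv2.COLOR_RGB2HSV).astype(int);h,s,v=[hsv[...,i] for i in range(3)]
    near=np.hypot(p[...,0]-g[0],p[...,1]-g[1])<F[k]+.015
    m=dict(l=(s>110)&((h<12)|(h>170)),m=(s>110)&(h>100)&(h<130),s=(s>100)&(h>40)&(h<85),xs=(p[...,2]>.003)&(v<190))[k]
    return near&m&(c["range_z"]>0)&(p[...,2]<.03)
def flange(c,p,k,g):
    m=cmask(c,p,k,g)
    cn=max(cv2.findContours(m.astype(np.uint8),cv2.RETR_EXTERNAL,cv2.CHAIN_APPROX_NONE)[0],key=len)
    hull=cn[:,0].astype(float)
    P=rays(c,hull,.006)
    # points on the side away from camera + flanks: true upper edge
    out=[]
    g=np.array(g[:2])
    for _ in range(4):
        dirc=c["pose"][:2,3]-g;dirc/=np.linalg.norm(dirc);q=P[:,:2]-g
        sel=P[(q@dirc<.3*F[k])&(np.hypot(*q.T)>F[k]*.85)&(np.hypot(*q.T)<F[k]*1.25)]
        x,e=fitc(sel,F[k]-.0006);g=x
    # near arc: lower edge z~0
    P0=rays(c,hull,.0);q=P0[:,:2]-g;s0=P0[(q@dirc>.5*F[k])]
    near=np.median(np.hypot(s0[:,0]-g[0],s0[:,1]-g[1]))-F[k] if len(s0) else 0
    pz=p[m];b=pz[(pz[:,2]>.003)&(pz[:,2]<.009)]
    return x,e,len(sel),near,b[:,:2].mean(0)
E
python3 - <<'E'
from m import *
G=dict(m=(.43,.37),xs=(.43,.28),l=(.54,.235),s=(.43,.155))
GF=dict(l=(.51,.463),m=(.525,.355),xs=(.628,.32),s=(.645,.21))
for n in ("side","scene"):
    c=dict(np.load(n+"0.npz"));p=cloud(c)
    for k in G: print(n,"ring",k,rim(c,p,k,G[k]))
    for k in GF:
        try: print(n,"former",k,flange(c,p,k,GF[k]))
        except Exception as e: print(n,k,e)
# bottle, machine extents
c=dict(np.load("side0.npz"));p=cloud(c)
E
```

```text
side ring m ((array([0.42468764, 0.39739208]), np.float64(0.0008788130834307101)), np.int64(78), np.float64(0.05209486805287861))
side ring xs ((array([0.42860879, 0.28083665]), np.float64(0.0008835080777549085)), np.int64(102), np.float64(0.044111261462572326))
side ring l ((array([0.53916145, 0.23208117]), np.float64(0.0008347579908921387)), np.int64(184), np.float64(0.05627237318474004))
side ring s ((array([0.4287048 , 0.15231598]), np.float64(0.000712070608682757)), np.int64(157), np.float64(0.04850536567286734))
side former l (array([0.50913992, 0.4768229 ]), np.float64(0.0010809305030497168), 45, np.float64(-0.007378726780215755), array([0.50356721, 0.46535847]))
side former m (array([0.52215322, 0.36409629]), np.float64(0.0009428176525066964), 39, np.float64(-0.00800687765875557), array([0.51763459, 0.35642569]))
side former xs (array([0.63101053, 0.32447367]), np.float64(0.0009492462587860252), 32, np.float64(-0.0035810433728629756), array([0.62694457, 0.31977743]))
side former s (array([0.6499872 , 0.20841553]), np.float64(0.0010613655494641446), 26, np.float64(-0.008718826
[... 557 characters left out ...]
2678552142122))
scene former l (array([0.51103893, 0.47741119]), np.float64(0.0025611518745645976), 38, np.float64(-0.010947177154443814), array([0.50964671, 0.46179685]))
scene former m (array([0.523082  , 0.36305408]), np.float64(0.002396359778275618), 42, np.float64(-0.014083253258441838), array([0.5193026 , 0.35344087]))
scene former xs (array([0.63067463, 0.32368431]), np.float64(0.0012700009677094131), 26, np.float64(-0.005984477604995431), array([0.62812061, 0.31718508]))
scene s Initial guess is outside of provided boundsm.py:5: RuntimeWarning: Mean of empty slice.
  s=least_squares(f,P[:,:2].mean(0),loss="soft_l1",f_scale=.001);return s.x,np.abs(s.fun).mean()
  ret = um.true_divide(
```

Emit:
apply_moves:
  deltas:
    - [0,0.4,-0.4,0.1,0,0,0]
    - [0,0.4,-0.4,0.1,0,0,0]
    - [0,0.4,-0.4,0.1,0,0,0]
    - [0,0.4,-0.4,0.1,0,0,0]
    - [0,0.4,-0.4,0.1,0,0,0]
    - [0,0.4,-0.4,0.1,0,0,0]
    - [0,0.4,-0.4,0.1,0,0,0]
    - [0,0.4,-0.4,0.1,0,0,0]
    - [0,0.4,-0.4,0.1,0,0,0]
    - [0,0.4,-0.4,0.1,0,0,0]
    - [0,0.4,-0.4,0.1,0,0,0]
    - [0,0.4,-0.4,0.1,0,0,0]
    - [0,0.4,-0.4,0.1,0,0,0]
    - [0,0.4,-0.4,0.1,0,0,0]

```text
time: 1.27
position: [0.4983, 0.3296, 0.2909]
tool_rot: [-0.001, 0.212, 0.977, -0.0]
ft_force: [-0.2, 0.5, -0.2]
width: 0.0855
gripper_force: 0.0
```

Run:
```python
from h import *
c=read_camera("wrist");save(c,"wrist1.png");np.savez("wrist1.npz",**c);print(c["K"].round(1).tolist(),c["pose"].round(3).tolist());s=manip.sense();print(s["position"],s["tool_rot"],s["qpos"],s["time"])
```

```text
[[284.1, 0.0, 318.2], [0.0, 284.1, 196.2], [0.0, 0.0, 1.0]] [[0.414, -0.876, -0.247, 0.435], [0.91, 0.398, 0.113, 0.359], [-0.0, -0.271, 0.962, 0.433], [0.0, 0.0, 0.0, 1.0]]
[0.49849711 0.32955877 0.29101055] [-4.42180727e-04  2.11633937e-01  9.77348886e-01 -1.87768367e-04] [ 3.97208883e-01  4.29090851e-01  1.43124151e+00  2.07837203e-04
  1.28220021e+00 -7.47153713e-01] 1.3167
```

View pics/wrist1.png

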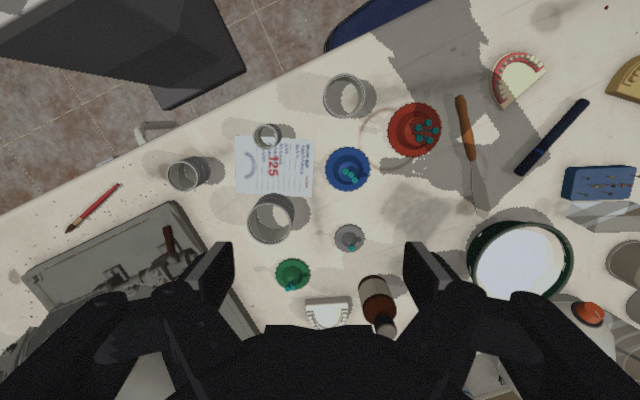

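The wrist view shows all eight pieces. Rings are at (344,95) m, (267,135) xs, (187,174) s and (270,219) l. Formers are at (414,130) l, (348,169) m, (349,238) xs and (292,273) s.

```bash
cat >> m.py <<'E'
def flange2(c,p,k,g,z=.006):
    m=cmask(c,p,k,g)
    ks=cv2.getStructuringElement(2,(3,3))
    m8=cv2.morphologyEx(m.astype(np.uint8),cv2.MORPH_CLOSE,ks)
    cn=max(cv2.findContours(m8,cv2.RETR_EXTERNAL,cv2.CHAIN_APPROX_NONE)[0],key=len)[:,0]
    hull=cv2.convexHull(cn.astype(np.int32))[:,0]
    # contour points on hull only
    P=rays(c,cn,z); f=lambda a:np.hypot(P[:,0]-a[0],P[:,1]-a[1])-a[2]
    s=least_squares(f,[*P[:,:2].mean(0),F[k]],loss="soft_l1",f_scale=.0007)
    return s.x.round(4),np.median(abs(s.fun)).round(4),len(cn)
GF=dict(l=(.51,.477),m=(.522,.364),xs=(.631,.324),s=(.65,.21))
GR=dict(m=(.425,.397),xs=(.429,.281),l=(.5395,.232),s=(.429,.152))
E
python3 - <<'E'
from m import *
for n in ("wrist1","side0","scene0"):
    c=dict(np.load(n+".npz"));p=cloud(c)
    for k in GR: r=rim(c,p,k,GR[k]);print(n,"ring",k,r[0][0].round(4),r[0][1].round(4),r[1],r[2].round(4))
    for k in GF:
        try: print(n,"former",k,*flange2(c,p,k,GF[k]))
        except Exception as e: print(n,k,"fail",e)
c=dict(np.load("wrist1.npz"));p=cloud(c)
print("bottle",p[290,375],p[325,387])
E
```

```text
wrist1 ring m [0.4264 0.3988] 0.0007 279 0.0512
wrist1 ring xs [0.4302 0.2824] 0.0007 151 0.0432
wrist1 ring l [0.5404 0.2338] 0.0007 261 0.0552
wrist1 ring s [0.4303 0.1543] 0.0006 196 0.0471
wrist1 former l [0.5109 0.478  0.0379] 0.0003 152
wrist1 former m [0.5236 0.3663 0.0326] 0.0005 126
wrist1 former xs [0.6305 0.3248 0.0233] 0.0007 96
wrist1 former s [0.6503 0.2124 0.0273] 0.0006 91
side0 ring m [0.4249 0.3973] 0.0009 148 0.052
side0 ring xs [0.4286 0.2808] 0.0009 102 0.0441
side0 ring l [0.5392 0.2321] 0.0008 184 0.0563
side0 ring s [0.4287 0.1523] 0.0007 157 0.0485
side0 former l [0.5092 0.477  0.0379] 0.0008 83
side0 former m [0.5226 0.3648 0.0324] 0.0006 74
side0 former xs [0.63   0.3236 0.0242] 0.0008 55
side0 former s [0.6467 0.2139 0.0239] 0.0022 59
scene0 ring m [0.4251 0.3973] 0.001 121 0.0515
scene0 ring xs [0.4291 0.2807] 0.0007 96 0.0435
scene0 ring l [0.5396 0.232 ] 0.0009 172 0.0555
scene0 ring s [0.4292 0.1522] 0.0008 143 0.0478
scene0 former l [0.5117 0.4774 0.0373] 0.0011 73
scene0 former m [0.5243 0.3654 0.0313] 0.0008 68
scene0 former xs [0.631  0.3229 0.0241] 0.0015 54
scene0 former s [0.654  0.2075 0.0281] 0.0017 24
bottle [0.70892396 0.33122157 0.0467719 ] [0.72188362 0.33068972 0.10950995]
```

Emit:
apply_moves:
  deltas:
    - [0,-0.124,0.117,-0.28,0,0,0]
    - [0,-0.124,0.117,-0.28,0,0,0]
    - [0,-0.124,0.117,-0.28,0,0,0]
    - [0,-0.124,0.117,-0.28,0,0,0]
    - [0,-0.124,0.117,-0.28,0,0,0]
    - [0,-0.124,0.117,-0.28,0,0,0]
    - [0,-0.124,0.117,-0.33,0,0,0]
    - [0,-0.124,0.117,-0.38,0,0,0]
    - [0,-0.124,0.117,-0.42,0,0,0]
    - [0,-0.124,0.117,-0.453,0,0,0]
    - [0,-0.124,0.117,-0.453,0,0,0]
    - [0,-0.124,0.117,-0.453,0,0,0]

```text
time: 2.32
position: [0.4258, 0.3988, 0.0198]
tool_rot: [-0.0, 0.213, 0.977, -0.0]
ft_force: [0.9, 0.6, 0.3]
width: 0.0856
gripper_force: 0.0
```

Run:
```python
from m import *
g=np.array([.650,.2115])
for n in ("wrist1","side0","scene0"):
    c=dict(np.load(n+".npz"));p=cloud(c);q=p[(c["range_z"]>0)]
    if n=="wrist1": q=q[q[:,2]<.15]
    d=q[:,:2]-g;r=np.hypot(*d.T)
    for zl in (.015,.03,.08):
        m=(q[:,2]>zl)&(r<.12)&(r>.04);
        if m.sum():
            a=np.degrees(np.arctan2(d[m,1],d[m,0]))//30*30
            print(n,zl,[(int(b),(a==b).sum(),r[m][a==b].min().round(3)) for b in np.unique(a)])
c=dict(np.load("wrist1.npz"));p=cloud(c);print("spat",p[130,465],p[100,461],p[158,472])
```

```text
wrist1 0.015 [(-180, np.int64(254), np.float64(0.087)), (-120, np.int64(105), np.float64(0.104)), (-90, np.int64(270), np.float64(0.082)), (-30, np.int64(76), np.float64(0.057)), (0, np.int64(793), np.float64(0.057)), (30, np.int64(298), np.float64(0.084)), (60, np.int64(1), np.float64(0.12)), (90, np.int64(94), np.float64(0.106)), (150, np.int64(378), np.float64(0.08))]
wrist1 0.03 [(-180, np.int64(181), np.float64(0.087)), (-30, np.int64(1), np.float64(0.091)), (30, np.int64(132), np.float64(0.116)), (90, np.int64(33), np.float64(0.111)), (150, np.int64(278), np.float64(0.08))]
side0 0.015 [(-180, np.int64(176), np.float64(0.087)), (-120, np.int64(1), np.float64(0.12)), (0, np.int64(262), np.float64(0.07)), (30, np.int64(305), np.float64(0.083)), (60, np.int64(11), np.float64(0.118)), (90, np.int64(71), np.float64(0.104)), (150, np.int64(382), np.float64(0.081))]
side0 0.03 [(-180, np.int64(121), np.float64(0.089)), (-120, np.int64(1), np.float64(0.12)), (0, np.int64(19), np.float64(0.108)), (30, np.int64(184), np.float64(0.111)), (60, np.int64(9), np.float64(0.118)), (90, np.int64(19), np.float64(0.109)), (150, np.int64(273), np.float64(0.081))]
side0 0.08 [(-120, np.int64(1), np.float64(0.12))]
scene0 0.015 [(-180, np.int64(251), np.float64(0.087)), (-120, np.int64(37), np.float64(0.106)), (-90, np.int64(85), np.float64(0.106)), (30, np.int64(174), np.float64(0.111)), (60, np.int64(11), np.float64(0.118)), (90, np.int64(62), np.float64(0.104)), (150, np.int64(368), np.float64(0.08))]
scene0 0.03 [(-180, np.int64(166), np.float64(0.087)), (-120, np.int64(2), np.float64(0.119)), (30, np.int64(152), np.float64(0.111)), (60, np.int64(8), np.float64(0.118)), (90, np.int64(19), np.float64(0.108)), (150, np.int64(287), np.float64(0.08))]
spat [0.54023124 0.54321502 0.01270342] [0.4979058  0.5489873  0.01459143] [0.58350573 0.5409106  0.01310306]
```

Emit:
apply_moves:
  deltas:
    - [1,0,0,0,0,0,0]
    - [1,0,0,0,0,0,0]
    - [1,0,0,0,0,0,0]
    - [1,0,0,0,0,0,0]
    - [1,0,0,0,0,0,0]
    - [1,0,0,0,0,0,0]
    - [1,0,0,0,0,0,0]
    - [1,0,0,0,0,0,0]
  squeeze: 35

```text
time: 2.98
position: [0.4266, 0.3993, 0.0216]
tool_rot: [0.001, 0.213, 0.977, 0.001]
ft_force: [-0.4, -1.3, 6.5]
width: 0.0525
gripper_force: 36.6
```

Emit:
apply_moves:
  deltas:
    - [1,0,0,0.05,0,0,0]
    - [1,0,0,0.1,0,0,0]
    - [1,0,0,0.17,0,0,0]
    - [1,0.08,-0.027,0.17,0,0,0]
    - [1,0.1625,-0.054,0.17,0,0,0]
    - [1,0.1625,-0.054,0.17,0,0,0]
    - [1,0.1625,-0.054,0.17,0,0,0]
    - [1,0.1625,-0.054,0.17,0,0,0]
    - [1,0.1625,-0.054,0.17,0,0,0]

```text
time: 3.73
position: [0.5215, 0.3658, 0.1213]
tool_rot: [-0.001, 0.213, 0.977, -0.001]
ft_force: [-0.4, -1.3, -2.1]
width: 0.0522
gripper_force: 38.4
```

```bash
cat >> m.py <<'E'
def held(k,dz,off):
    """centre of held ring's rim (raised by dz) from both fixed cameras, printed with the gap to target former xy in the same camera"""
    s=manip.sense();print("tcp",s["position"].round(4),"w",s["width"],"t",s["time"])
    for n in ("side","scene"):
        c=read_camera(n);p=cloud(c);np.savez(n+"_h.npz",**c);save(c,f"{n}_{k}.png")
        ro,ri,h=R[k];t=s["position"]
        d=np.hypot(p[...,0]-t[0],p[...,1]-t[1])
        m=(c["range_z"]>0)&(d<ro+.006)&(p[...,2]>h+dz-.004)&(p[...,2]<h+dz+.005)
        v=c["pixels"].max(-1);m&=v>90
        P=p[m];A=np.c_[P[:,:2],np.ones(len(P))]
        x,e=fitc(P,(ro+ri)/2);pl=np.linalg.lstsq(A,P[:,2],rcond=None)[0]
        print(n,"rim",x.round(4),e.round(4),m.sum(),"z",np.median(P[:,2]).round(4),"tilt",pl[:2].round(3),"former-rim",(np.array(off[n])-x).round(4))
E
python3 - <<'E'
from m import *
held("m",.102,dict(side=(.5226,.3648),scene=(.5243,.3654)))
E
```

```text
tcp [0.5215 0.3658 0.1213] w 0.05216442700169712 t 3.7333
side rim [0.5204 0.3648] 0.0008 54 z 0.1526 tilt [0.004 0.014] former-rim [0.0022 0.    ]
scene rim [0.5201 0.3646] 0.0012 59 z 0.1514 tilt [-0.015 -0.025] former-rim [0.0042 0.0008]
```

View pics/side_m.png

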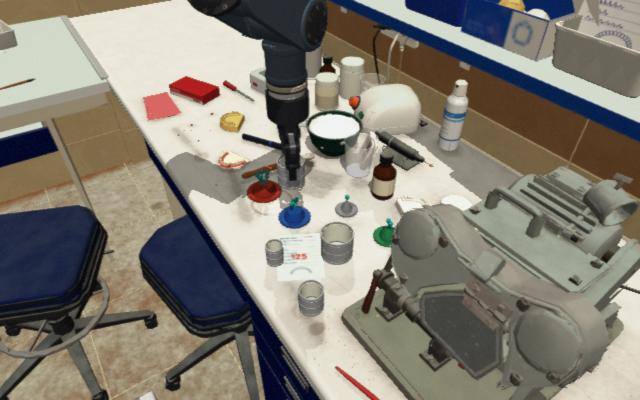

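Emit:
apply_moves:
  deltas:
    - [1,0.003,0,0,0,0,0]
    - [1,0.003,0,-0.03,0,0,0]
    - [1,0.003,0,-0.06,0,0,0]
    - [1,0.003,0,-0.06,0,0,0]
    - [1,0.003,0,-0.075,0,0,0]
    - [1,0.003,0,-0.09,0,0,0]
    - [1,0.003,0,-0.1,0,0,0]
    - [1,0.003,0,-0.11,0,0,0]
    - [1,0.003,0,-0.12,0,0,0]
    - [1,0.003,0,-0.128,0,0,0]
    - [1,0.003,0,-0.132,0,0,0]
    - [1,0.003,0,-0.132,0,0,0]
    - [1,0.003,0,-0.132,0,0,0]

```text
time: 4.92
position: [0.5248, 0.3662, 0.0423]
tool_rot: [0.0, 0.213, 0.977, 0.0]
ft_force: [-0.4, 0.3, -2.5]
width: 0.0522
gripper_force: 38.4
```

Run:
```python
from m import *
held("m",.02,dict(side=(.5226,.3648),scene=(.5243,.3654)))
```

```text
tcp [0.5248 0.3662 0.0423] w 0.052196670006850195 t 4.9167
side rim [0.5234 0.3648] 0.0008 71 z 0.073 tilt [ 0.004 -0.004] former-rim [-0.0008  0.    ]
scene rim [0.5239 0.3648] 0.0009 83 z 0.0722 tilt [-0.004 -0.007] former-rim [0.0004 0.0006]
```

Emit:
apply_moves:
  deltas:
    - [1,0,0,-0.005,0,0,0]
    - [1,0,0,-0.01,0,0,0]
    - [1,0,0,-0.015,0,0,0]
    - [1,0,0,-0.019,0,0,0]
    - [1,0,0,-0.022,0,0,0]
    - [1,0,0,-0.024,0,0,0]
    - [1,0,0,-0.024,0,0,0]
    - [1,0,0,-0.024,0,0,0]

```text
time: 5.68
position: [0.5248, 0.3662, 0.0279]
tool_rot: [0.0, 0.213, 0.977, 0.0]
ft_force: [0.6, 0.0, -2.4]
width: 0.0515
gripper_force: 38.4
```

Emit:
apply_moves:
  deltas:
    - [1,0,0,-0.001,0,0,0]
    - [1,0,0,-0.002,0,0,0]
    - [1,0,0,-0.003,0,0,0]
    - [1,0,0,-0.003,0,0,0]

```text
time: 6.02
position: [0.5249, 0.3663, 0.0276]
tool_rot: [0.0, 0.213, 0.977, 0.0]
ft_force: [-2.3, -1.7, 7.1]
width: 0.0521
gripper_force: 39.3
```

Emit:
apply_moves:
  deltas:
    - [0,0,0,-0.003,0,0,0]
    - [0,0,0,-0.003,0,0,0]
    - [0,0,0,-0.003,0,0,0]
    - [0,0,0,-0.003,0,0,0]
    - [0,0,0,0.04,0,0,0]
    - [0,0,0,0.1,0,0,0]
    - [0,0,0,0.17,0,0,0]
    - [0,-0.158,-0.14,0.17,0,0,0]
    - [0,-0.158,-0.14,0.17,0,0,0]
    - [0,-0.158,-0.14,0.17,0,0,0]
    - [0,-0.158,-0.14,0.17,0,0,0]
    - [0,-0.158,-0.14,0.17,0,0,0]
    - [0,-0.158,-0.14,0.17,0,0,0]

```text
time: 7.1
position: [0.4309, 0.2825, 0.1285]
tool_rot: [0.001, 0.213, 0.977, 0.001]
ft_force: [0.3, 0.4, 0.5]
width: 0.0852
gripper_force: 0.0
```

Run:
```python
from m import *
print(manip.sense()["position"])
for n in ("wrist","side"):
    c=read_camera(n);p=cloud(c);save(c,n+"2.png");
    for k in GR:
        r=rim(c,p,k,GR[k] if k!="m" else (.5236,.3655)) if k!="m" else None
        if k=="m":
            d=np.hypot(p[...,0]-.524,p[...,1]-.3655);m=(d<.04)&(p[...,2]>.053)&(p[...,2]<.064)&(c["pixels"].min(-1)>75)
            P=p[m]; print(n,"m",fitc(P,.02575),m.sum(),np.median(P[:,2])) if m.sum()>20 else 0
        elif r[1]>20: print(n,k,r)
```

```text
[0.43093444 0.2824822  0.12852749]
wrist m (array([0.52437908, 0.36681665]), np.float64(0.0006213710105449807)) 287 0.05721965008119226
wrist xs ((array([0.42953797, 0.28228419]), np.float64(0.0006841959156320886)), np.int64(384), np.float64(0.043159183787074645))
wrist l ((array([0.53979758, 0.23357487]), np.float64(0.000652400222129913)), np.int64(293), np.float64(0.055145120928192015))
wrist s ((array([0.4297169 , 0.15427911]), np.float64(0.0006578325472642989)), np.int64(321), np.float64(0.04696912590640609))
side m (array([0.52353549, 0.36533545]), np.float64(0.0009121800276825592)) 172 0.05758255434638376
side xs ((array([0.42883057, 0.28058918]), np.float64(0.0009018218370480538)), np.int64(101), np.float64(0.04446000547014706))
side l ((array([0.53893877, 0.23195375]), np.float64(0.0008934341558591314)), np.int64(189), np.float64(0.056555071001211155))
side s ((array([0.42853748, 0.15230555]), np.float64(0.000763156029285227)), np.int64(160), np.float64(0.048337854920101786))
```

View pics/wrist2.png

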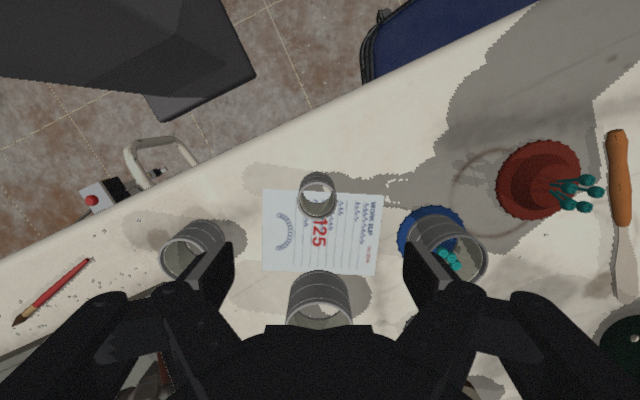

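Emit:
apply_moves:
  deltas:
    - [0,-0.002,0,-0.07,0,0,0]
    - [0,-0.002,0,-0.12,0,0,0]
    - [0,-0.002,0,-0.16,0,0,0]
    - [0,-0.002,0,-0.192,0,0,0]
    - [0,-0.002,0,-0.192,0,0,0]
    - [1,-0.002,0,-0.192,0,0,0]
    - [1,-0.002,0,-0.192,0,0,0]
    - [1,-0.002,0,-0.192,0,0,0]
    - [1,-0.002,0,-0.192,0,0,0]
    - [1,-0.002,0,-0.192,0,0,0]
    - [1,-0.002,0,-0.192,0,0,0]
    - [1,-0.002,0,-0.192,0,0,0]
    - [1,-0.002,0,-0.192,0,0,0]
    - [1,-0.002,0,-0.192,0,0,0]
    - [1,-0.002,0,-0.192,0,0,0]
    - [1,-0.002,0,-0.192,0,0,0]

```text
time: 8.53
position: [0.4297, 0.2827, 0.0143]
tool_rot: [0.001, 0.213, 0.977, 0.001]
ft_force: [0.3, 0.8, 7.7]
width: 0.033
gripper_force: 34.7
```

Emit:
apply_moves:
  deltas:
    - [1,0,0,0.05,0,0,0]
    - [1,0,0,0.1,0,0,0]
    - [1,0,0,0.16,0,0,0.2]
    - [1,0.05,0.01,0.16,0,0,0.4]
    - [1,0.11,0.023,0.16,0,0,0.6]
    - [1,0.17,0.036,0.16,0,0,0.8]
    - [1,0.23,0.048,0.16,0,0,0.8]
    - [1,0.29,0.061,0.16,0,0,0.8]
    - [1,0.335,0.07,0.16,0,0,0.8]
    - [1,0.335,0.07,0.16,0,0,0.8]
    - [1,0.335,0.07,0.16,0,0,0.8]
    - [1,0.335,0.07,0.12,0,0,0.8]
    - [1,0.335,0.07,0.1,0,0,0.8]
    - [1,0.335,0.07,0.1,0,0,0.8]
    - [1,0.335,0.07,0.1,0,0,0.8]

```text
time: 9.78
position: [0.6274, 0.3238, 0.0717]
tool_rot: [-0.002, 0.014, 1.0, -0.001]
ft_force: [0.9, -0.2, -2.1]
width: 0.0323
gripper_force: 35.2
```

Run:
```python
from m import *
held("xs",.06,dict(side=(.63,.3236),scene=(.631,.3229)))
```

```text
tcp [0.6274 0.3238 0.0717] w 0.032285721047682944 t 9.7833
side rim [0.6269 0.3227] 0.0011 22 z 0.1024 tilt [-0.046  0.034] former-rim [0.0031 0.0009]
scene rim [0.6281 0.3219] 0.0015 23 z 0.1025 tilt [-0.058 -0.042] former-rim [0.0029 0.001 ]
```

View pics/side_xs.png

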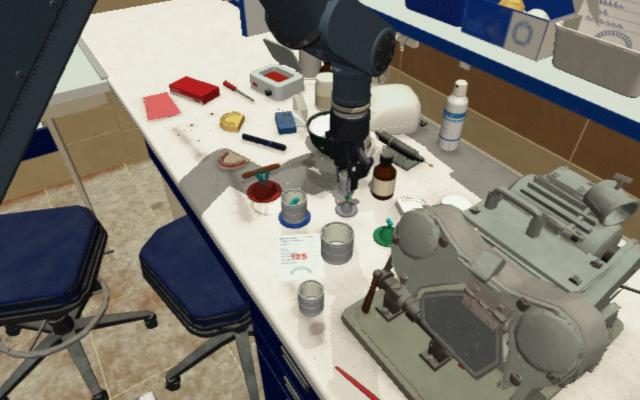

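Emit:
apply_moves:
  deltas:
    - [1,0.004,0.0012,0,0,0,0]
    - [1,0.004,0.0012,0,0,0,0]
    - [1,0.004,0.0012,0,0,0,0]
    - [1,0.004,0.0012,-0.01,0,0,0]
    - [1,0.004,0.0012,-0.02,0,0,0]
    - [1,0.004,0.0012,-0.03,0,0,0]
    - [1,0.004,0.0012,-0.04,0,0,0]
    - [1,0.004,0.0012,-0.05,0,0,0]
    - [1,0.004,0.0012,-0.058,0,0,0]
    - [1,0.004,0.0012,-0.063,0,0,0]
    - [1,0.004,0.0012,-0.063,0,0,0]

```text
time: 10.8
position: [0.6315, 0.3247, 0.0338]
tool_rot: [-0.001, 0.014, 1.0, -0.0]
ft_force: [0.1, 0.2, -1.4]
width: 0.0325
gripper_force: 35.2
```

Run:
```python
from m import *
held("xs",.021,dict(side=(.63,.3236),scene=(.631,.3229)))
```

```text
tcp [0.6315 0.3247 0.0338] w 0.03247106003600691 t 10.8
side rim [0.6306 0.3235] 0.0009 24 z 0.0636 tilt [0.012 0.018] former-rim [-0.0006  0.0001]
scene rim [0.6311 0.3231] 0.0012 21 z 0.0637 tilt [-0.015 -0.013] former-rim [-0.0001 -0.0002]
```

Emit:
apply_moves:
  deltas:
    - [1,-0.0005,0,-0.006,0,0,0]
    - [1,-0.0005,0,-0.011,0,0,0]
    - [1,-0.0005,0,-0.015,0,0,0]
    - [1,-0.0005,0,-0.019,0,0,0]
    - [1,-0.0005,0,-0.022,0,0,0]
    - [1,-0.0005,0,-0.024,0,0,0]
    - [1,-0.0005,0,-0.025,0,0,0]
    - [1,-0.0005,0,-0.025,0,0,0]

```text
time: 11.57
position: [0.6318, 0.3249, 0.0205]
tool_rot: [-0.0, 0.014, 1.0, -0.0]
ft_force: [-1.2, -0.9, 2.1]
width: 0.0325
gripper_force: 35.5
```

Emit:
apply_moves:
  deltas:
    - [0,0,0,-0.025,0,0,0]
    - [0,0,0,-0.025,0,0,0]
    - [0,0,0,-0.025,0,0,0]
    - [0,0,0,-0.025,0,0,0]
    - [0,0,0,0.03,0,0,0]
    - [0,0,0,0.1,0,0,0]
    - [0,0,0,0.17,0,0,0]
    - [0,-0.05,-0.05,0.18,0,0,-0.2]
    - [0,-0.1,-0.1,0.18,0,0,-0.4]
    - [0,-0.153,-0.152,0.18,0,0,-0.6]
    - [0,-0.153,-0.152,0.18,0,0,-0.8]
    - [0,-0.153,-0.152,0.18,0,0,-0.8]
    - [0,-0.153,-0.152,0.18,0,0,-0.8]
    - [0,-0.153,-0.152,0.18,0,0,-0.8]
    - [0,-0.153,-0.152,0.18,0,0,-0.8]

```text
time: 12.82
position: [0.5421, 0.2347, 0.1284]
tool_rot: [0.001, 0.212, 0.977, 0.001]
ft_force: [-0.7, 0.6, 0.2]
width: 0.0856
gripper_force: 0.0
```

```bash
cat >> m.py <<'E'
def look(n,items):
    print("tcp",manip.sense()["position"].round(4));c=read_camera(n);p=cloud(c);save(c,f"{n}_look.png")
    for k,g,dz in items:
        ro,ri,h=R[k];d=np.hypot(p[...,0]-g[0],p[...,1]-g[1])
        m=(c["range_z"]>0)&(d<ro+.006)&(p[...,2]>h+dz-.004)&(p[...,2]<h+dz+.005)&(c["pixels"].min(-1)>70)
        P=p[m]
        if len(P)>10: x,e=fitc(P,(ro+ri)/2);print(n,k,x.round(4),e.round(4),len(P),np.median(P[:,2]).round(4))
E
python3 - <<'E'
from m import *
it=[("m",(.524,.366),.006),("xs",(.631,.324),.006),("l",(.54,.233),0),("s",(.43,.153),0)]
look("wrist",it);look("side",it)
E
```

```text
tcp [0.5421 0.2347 0.1284]
wrist m [0.5247 0.3668] 0.0006 706 0.0572
wrist xs [0.6321 0.3257] 0.0006 276 0.0493
wrist l [0.5401 0.2336] 0.0007 814 0.0551
wrist s [0.43  0.154] 0.0006 620 0.0471
tcp [0.5417 0.2347 0.1282]
side m [0.5234 0.3653] 0.0009 158 0.0577
side l [0.5391 0.2319] 0.0009 223 0.056
side s [0.4286 0.1523] 0.0007 180 0.0483
```

Emit:
apply_moves:
  deltas:
    - [0,-0.003,-0.002,0,0,0,0]
    - [0,-0.003,-0.002,-0.06,0,0,0]
    - [0,-0.003,-0.002,-0.1,0,0,0]
    - [0,-0.003,-0.002,-0.14,0,0,0]
    - [0,-0.003,-0.002,-0.175,0,0,0]
    - [0,-0.003,-0.002,-0.175,0,0,0]
    - [1,-0.003,-0.002,-0.175,0,0,0]
    - [1,-0.003,-0.002,-0.175,0,0,0]
    - [1,-0.003,-0.002,-0.175,0,0,0]
    - [1,-0.003,-0.002,-0.175,0,0,0]
    - [1,-0.003,-0.002,-0.175,0,0,0]
    - [1,-0.003,-0.002,-0.175,0,0,0]
    - [1,-0.003,-0.002,-0.175,0,0,0]

```text
time: 14.0
position: [0.539, 0.2328, 0.0242]
tool_rot: [0.001, 0.213, 0.977, 0.0]
ft_force: [-0.7, -0.1, 5.3]
width: 0.0622
gripper_force: 39.0
```

Emit:
apply_moves:
  deltas:
    - [1,0,0,0.06,0,0,0]
    - [1,0,0,0.12,0,0,0]
    - [1,0,0,0.17,0,0,-0.2]
    - [1,-0.007,0.06,0.17,0,0,-0.4]
    - [1,-0.014,0.12,0.17,0,0,-0.6]
    - [1,-0.021,0.18,0.17,0,0,-0.8]
    - [1,-0.028,0.24,0.17,0,0,-0.9]
    - [1,-0.035,0.3,0.17,0,0,-0.9]
    - [1,-0.041,0.36,0.17,0,0,-0.9]
    - [1,-0.047,0.409,0.17,0,0,-0.9]
    - [1,-0.047,0.409,0.15,0,0,-0.9]
    - [1,-0.047,0.409,0.14,0,0,-0.9]
    - [1,-0.047,0.409,0.14,0,0,-0.9]
    - [1,-0.047,0.409,0.14,0,0,-0.9]
    - [1,-0.047,0.409,0.14,0,0,-0.9]

```text
time: 15.25
position: [0.5104, 0.4764, 0.107]
tool_rot: [-0.0, 0.426, 0.905, -0.001]
ft_force: [0.5, -0.4, -1.8]
width: 0.0627
gripper_force: 39.8
```

Run:
```python
from m import *
held("l",.083,dict(side=(.5092,.4770),scene=(.5117,.4774)))
```

```text
tcp [0.5104 0.4764 0.107 ] w 0.06266716036730616 t 15.25
side rim [0.5095 0.474 ] 0.0013 69 z 0.1385 tilt [ 0.041 -0.063] former-rim [-0.0003  0.003 ]
scene rim [0.5104 0.475 ] 0.0013 92 z 0.1381 tilt [-0.01   0.001] former-rim [0.0013 0.0024]
```

View pics/side_l.png

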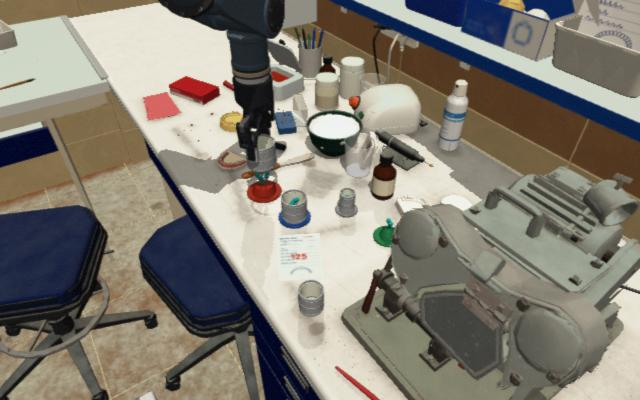

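Emit:
apply_moves:
  deltas:
    - [1,0.001,0.003,0,0,0,0]
    - [1,0.001,0.003,0,0,0,0]
    - [1,0.001,0.003,0,0,0,0]
    - [1,0.001,0.003,-0.02,0,0,0]
    - [1,0.001,0.003,-0.04,0,0,0]
    - [1,0.001,0.003,-0.055,0,0,0]
    - [1,0.001,0.003,-0.07,0,0,0]
    - [1,0.001,0.003,-0.08,0,0,0]
    - [1,0.001,0.003,-0.09,0,0,0]
    - [1,0.001,0.003,-0.1,0,0,0]
    - [1,0.001,0.003,-0.105,0,0,0]
    - [1,0.001,0.003,-0.105,0,0,0]

```text
time: 16.35
position: [0.5102, 0.4794, 0.0431]
tool_rot: [-0.0, 0.425, 0.905, -0.001]
ft_force: [0.0, 0.2, -2.1]
width: 0.0626
gripper_force: 39.8
```

Run:
```python
from m import *
held("l",.020,dict(side=(.5092,.4770),scene=(.5117,.4774)))
```

```text
tcp [0.5102 0.4794 0.0431] w 0.06255706749001633 t 16.35
side rim [0.5094 0.4775] 0.001 57 z 0.0747 tilt [ 0.045 -0.034] former-rim [-0.0002 -0.0005]
scene rim [0.51   0.4775] 0.0012 74 z 0.0744 tilt [-0.002 -0.019] former-rim [ 0.0017 -0.0001]
```

Emit:
apply_moves:
  deltas:
    - [1,0.001,-0.0005,-0.005,0,0,0]
    - [1,0.001,-0.0005,-0.01,0,0,0]
    - [1,0.001,-0.0005,-0.014,0,0,0]
    - [1,0.001,-0.0005,-0.018,0,0,0]
    - [1,0.001,-0.0005,-0.021,0,0,0]
    - [1,0.001,-0.0005,-0.023,0,0,0]
    - [1,0.001,-0.0005,-0.024,0,0,0]
    - [1,0.001,-0.0005,-0.024,0,0,0]

```text
time: 17.12
position: [0.5111, 0.4794, 0.0303]
tool_rot: [-0.0, 0.425, 0.905, -0.0]
ft_force: [-1.7, -1.4, 4.4]
width: 0.0626
gripper_force: 40.1
```

Emit:
apply_moves:
  deltas:
    - [0,0,0,-0.024,0,0,0]
    - [0,0,0,-0.024,0,0,0]
    - [0,0,0,-0.024,0,0,0]
    - [0,0,0,-0.024,0,0,0]
    - [0,0,0,0.03,0,0,0]
    - [0,0,0,0.1,0,0,0]
    - [0,0,0,0.165,0,0,0]
    - [0,-0.02,-0.07,0.165,0,0,0.2]
    - [0,-0.035,-0.14,0.165,0,0,0.4]
    - [0,-0.05,-0.2,0.165,0,0,0.6]
    - [0,-0.067,-0.27,0.165,0,0,0.8]
    - [0,-0.085,-0.34,0.165,0,0,0.8]
    - [0,-0.102,-0.41,0.165,0,0,0.8]
    - [0,-0.12,-0.48,0.165,0,0,0.8]
    - [0,-0.135,-0.542,0.165,0,0,0.8]
    - [0,-0.135,-0.542,0.165,0,0,0.8]
    - [0,-0.135,-0.542,0.165,0,0,0.8]
    - [0,-0.135,-0.542,0.165,0,0,0.8]

```text
time: 18.62
position: [0.4315, 0.1544, 0.1292]
tool_rot: [0.001, 0.238, 0.971, 0.001]
ft_force: [0.8, -0.2, 0.5]
width: 0.0856
gripper_force: 0.0
```

Run:
```python
from m import *
it=[("m",(.524,.366),.006),("xs",(.631,.324),.006),("l",(.511,.478),.006),("s",(.43,.153),0)]
look("wrist",it);look("side",it)
c=read_camera("wrist");p=cloud(c)
try: print(flange2(c,p,"s",GF["s"]))
except Exception as e: print(e)
```

```text
tcp [0.4315 0.1544 0.1292]
wrist m [0.5244 0.3667] 0.0006 427 0.0574
wrist xs [0.6323 0.3254] 0.0007 314 0.0493
wrist s [0.4296 0.1537] 0.0007 500 0.0471
tcp [0.4316 0.155  0.1291]
side m [0.5234 0.3655] 0.0008 35 0.0584
side xs [0.6314 0.3244] 0.0009 86 0.05
side l [0.5112 0.4774] 0.001 170 0.0619
side s [0.4287 0.1522] 0.0008 183 0.0481
max() iterable argument is empty
```

Emit:
apply_moves:
  deltas:
    - [0,-0.003,-0.001,0,0,0,0]
    - [0,-0.003,-0.001,-0.06,0,0,0]
    - [0,-0.003,-0.001,-0.12,0,0,0]
    - [0,-0.003,-0.001,-0.16,0,0,0]
    - [0,-0.003,-0.001,-0.19,0,0,0]
    - [0,-0.003,-0.001,-0.19,0,0,0]
    - [1,-0.003,-0.001,-0.19,0,0,0]
    - [1,-0.003,-0.001,-0.19,0,0,0]
    - [1,-0.003,-0.001,-0.19,0,0,0]
    - [1,-0.003,-0.001,-0.19,0,0,0]
    - [1,-0.003,-0.001,-0.19,0,0,0]
    - [1,-0.003,-0.001,-0.19,0,0,0]
    - [1,-0.003,-0.001,-0.19,0,0,0]
    - [1,-0.003,-0.001,-0.19,0,0,0]
    - [1,-0.003,-0.001,-0.19,0,0,0]

```text
time: 20.02
position: [0.4293, 0.154, 0.0161]
tool_rot: [0.001, 0.237, 0.971, 0.001]
ft_force: [-1.1, 2.9, 6.5]
width: 0.0426
gripper_force: 35.7
```

Emit:
apply_moves:
  deltas:
    - [1,0,0,0.06,0,0,0]
    - [1,0,0,0.12,0,0,0]
    - [1,0,0.03,0.18,0,0,0]
    - [1,0.03,0.08,0.24,0,0,0]
    - [1,0.08,0.12,0.3,0,0,0]
    - [1,0.14,0.14,0.34,0,0,0]
    - [1,0.2,0.14,0.35,0,0,0]
    - [1,0.26,0.14,0.35,0,0,0]
    - [1,0.32,0.14,0.35,0,0,0]
    - [1,0.32,0.14,0.35,0,0,0]
    - [1,0.32,0.14,0.35,0,0,0]
    - [1,0.32,0.14,0.35,0,0,0]
    - [1,0.32,0.14,0.35,0,0,0]

```text
time: 21.1
position: [0.6182, 0.2374, 0.2242]
tool_rot: [-0.001, 0.237, 0.972, -0.001]
ft_force: [-0.3, 0.5, -0.6]
width: 0.0427
gripper_force: 36.4
```

Run:
```python
from m import *
print(manip.sense()["position"])
for n in ("wrist","side","scene"):
    c=read_camera(n);p=cloud(c);save(c,n+"4.png")
    for z in (.003,.006):
      try: print(n,*flange2(c,p,"s",(.65,.212),z))
      except Exception as e: print(n,e)
```

```text
[0.61819877 0.23744643 0.22417014]
wrist [0.6462 0.2134 0.023 ] 0.0032 109
wrist [0.6454 0.2139 0.0228] 0.0032 109
side [0.6489 0.216  0.0244] 0.0021 58
side [0.6467 0.2138 0.0243] 0.0021 58
scene [0.6555 0.2124 0.0266] 0.0015 25
scene [0.6528 0.209  0.0264] 0.0015 25
```

View pics/wrist4.png

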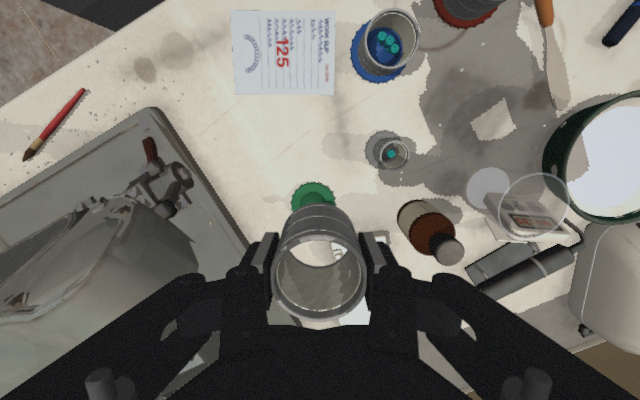

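The image shows the green former at (313,195), partly hidden by the held ring, so I'll shift for a clear view.

Emit:
apply_moves:
  deltas:
    - [1,0.05,0,0.02,0,0,0]
    - [1,0.1,0,0.02,0,0,0]
    - [1,0.1,0,0.02,0,0,0]
    - [1,0.1,0,0.02,0,0,0]
    - [1,0.1,0,0.02,0,0,0]

```text
time: 21.67
position: [0.6791, 0.2377, 0.2363]
tool_rot: [-0.001, 0.237, 0.971, -0.0]
ft_force: [0.1, 0.3, -2.0]
width: 0.0421
gripper_force: 36.4
```

Run:
```python
from m import *
print(manip.sense()["position"])
c=read_camera("wrist");p=cloud(c);save(c,"wrist5.png")
for z in (.003,.006): print(*flange2(c,p,"s",(.65,.212),z))
d=np.hypot(p[...,0]-.6305,p[...,1]-.3248);look("wrist",[("xs",(.6315,.325),.006)])
```

```text
[0.67913137 0.23765544 0.23627   ]
[0.6524 0.2111 0.0278] 0.0003 122
[0.6521 0.2116 0.0276] 0.0003 122
tcp [0.6789 0.2378 0.2363]
wrist xs [0.6331 0.3254] 0.0007 233 0.0491
```

View pics/wrist5.png

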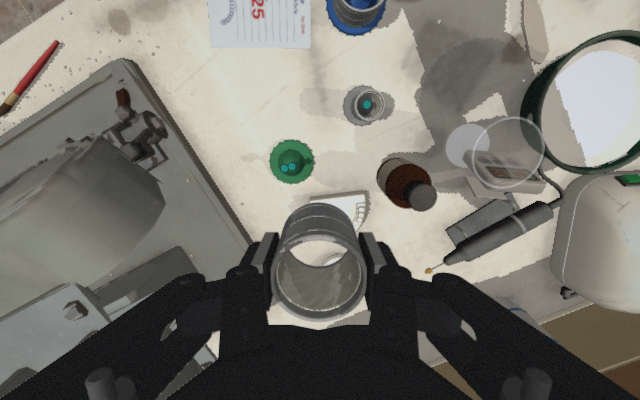

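Emit:
apply_moves:
  deltas:
    - [1,-0.03,-0.03,-0.03,0,0,0]
    - [1,-0.047,-0.043,-0.08,0,0,0]
    - [1,-0.047,-0.043,-0.14,0,0,0]
    - [1,-0.047,-0.043,-0.19,0,0,0]
    - [1,-0.047,-0.043,-0.23,0,0,0]
    - [1,-0.047,-0.043,-0.26,0,0,0]
    - [1,-0.047,-0.043,-0.26,0,0,0]
    - [1,-0.047,-0.043,-0.26,0,0,0]
    - [1,-0.047,-0.043,-0.26,0,0,0]

```text
time: 22.52
position: [0.6529, 0.2122, 0.0822]
tool_rot: [0.001, 0.237, 0.972, 0.0]
ft_force: [0.2, 0.9, -1.3]
width: 0.0422
gripper_force: 36.4
```

Run:
```python
from m import *
held("s",.064,dict(side=(.6496,.2102),scene=(.65,.2102)))
```

```text
tcp [0.6529 0.2122 0.0822] w 0.04216258177591061 t 22.5167
side rim [0.6522 0.2101] 0.0008 44 z 0.1131 tilt [-0.218  0.089] former-rim [-0.0026  0.0001]
scene rim [0.653  0.2104] 0.0008 45 z 0.1115 tilt [-0.199  0.072] former-rim [-0.003  -0.0002]
```

View pics/side_s.png

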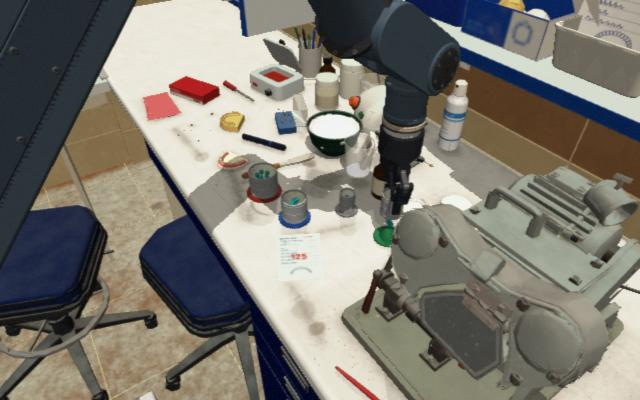

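```bash
cat > t.py <<'E'
from m import *
def tilt(k,read=True):
    s=manip.sense();t=s["position"];q=s["tool_rot"]
    for n in ("side","scene"):
        c=read_camera(n);p=cloud(c);ro,ri,h=R[k];save(c,n+"_t.png")
        d=np.hypot(p[...,0]-t[0],p[...,1]-t[1])
        # rim band: within annulus, iterate plane fit from top
        m=(c["range_z"]>0)&(d<ro+.008)&(p[...,2]>t[2]+.018)&(p[...,2]<t[2]+.05)&(c["pixels"].min(-1)>70)
        P=p[m];z0=np.array([0,0,np.percentile(P[:,2],90)])
        for i in range(15):
            # upper envelope plane via asymmetric robust LSQ
            A=np.c_[P[:,:2]-t[:2],np.ones(len(P))]
            r=P[:,2]-A@z0;sel=(r>-.0025)&(r<.006);z0=np.linalg.lstsq(A[sel],P[sel,2],rcond=None)[0]
        Q=P[sel];x,e=fitc(Q,(ro+ri)/2)
        print(n,"grad",z0.round(3),sel.sum(),"rim centre",x.round(4),e.round(4),"extent",np.ptp(Q,0).round(3))
E
python3 - <<'E'
from t import *
tilt("s")
im=cv2.imread("pics/side_t.png")[150:260,340:460];cv2.imwrite("pics/crop_t.png",cv2.resize(im,None,fx=5,fy=5,interpolation=2))
E
```

```text
side grad [-0.173  0.055  0.112] 38 rim centre [0.6528 0.2108] 0.0012 extent [0.029 0.049 0.007]
scene grad [-0.015 -0.102  0.115] 36 rim centre [0.6524 0.2098] 0.0017 extent [0.026 0.04  0.011]
```

View pics/crop_t.png

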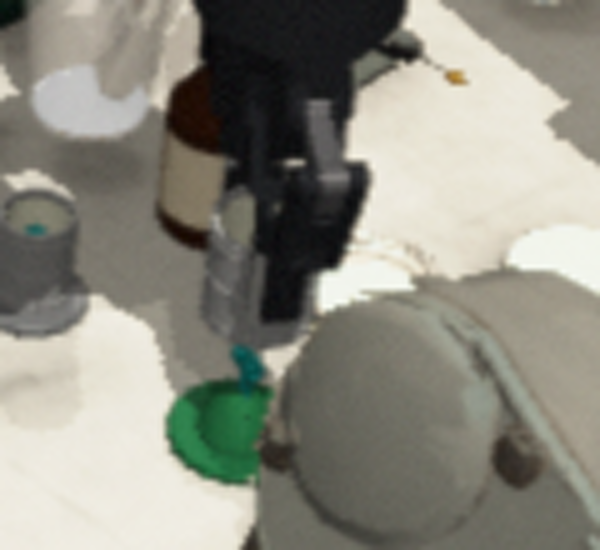

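The crop shows the green-former ring leaning about 0.2 rad about the finger axis. I'll tilt the tool to bring it upright, with some extra height first.

Emit:
apply_moves:
  deltas:
    - [1,0,0,0.03,0,0,0]
    - [1,0,0,0.04,-0.04,-0.1,0]
    - [1,0,0,0.04,-0.08,-0.2,0]
    - [1,0,0,0.04,-0.12,-0.28,0]
    - [1,0,0,0.04,-0.16,-0.36,0]
    - [1,0,0,0.04,-0.16,-0.36,0]
    - [1,0,0,0.04,-0.16,-0.36,0]
    - [1,0,0,0.04,-0.16,-0.36,0]
  squeeze: 60

```text
time: 23.38
position: [0.653, 0.2119, 0.1055]
tool_rot: [0.097, 0.236, 0.967, -0.017]
ft_force: [0.0, -0.5, -1.2]
width: 0.0417
gripper_force: 64.7
```

Run:
```python
from t import *
s=manip.sense();t=s["position"];print(t,s["tool_rot"])
for n in ("side","scene"):
    c=read_camera(n);p=cloud(c);save(c,n+"_u.png")
    d=np.hypot(p[...,0]-t[0],p[...,1]-t[1])
    m=(c["range_z"]>0)&(d<.04)&(p[...,2]>t[2]-.02)&(p[...,2]<t[2]+.04)&(c["pixels"].min(-1)>70)
    Q=p[m];i=np.argsort(-Q[:,2]);Q=Q[i]
    # horizontal position (along tool-x dir) vs height of outer wall: fit vertical-ish cylinder axis
    def f(a):
        ax=np.array([a[2],a[3],1.]);ax/=np.linalg.norm(ax);w=Q-np.array([a[0],a[1],t[2]])
        r=np.linalg.norm(w-np.outer(w@ax,ax),axis=1);return np.minimum(abs(r-.022),abs(r-.0195))
    best=min((least_squares(f,[t[0]+dx,t[1],tx,0],loss="soft_l1",f_scale=.001) for dx in(-.004,0,.004) for tx in(-.2,0,.2)),key=lambda s:s.cost)
    print(n,"axis at tcp z",best.x[:2].round(4),"axis lean",best.x[2:].round(3),len(Q),np.median(f(best.x)).round(4),"top z",Q[:5,2].round(3))
im=[cv2.resize(cv2.imread("pics/side_u.png")[130:230,345:445],(400,400),interpolation=2),cv2.resize(cv2.imread("pics/scene_u.png")[180:280,310:410],(400,400),interpolation=2)]
cv2.imwrite("pics/crop_u.png",np.hstack(im))
```

```text
[0.65302001 0.21188824 0.10550277] [ 0.09714739  0.2360659   0.96671853 -0.01704556]
side axis at tcp z [0.6512 0.2091] axis lean [-0.186 -0.031] 249 0.0008 top z [0.136 0.136 0.136 0.135 0.135]
scene axis at tcp z [0.6525 0.2078] axis lean [-0.235  0.035] 158 0.0009 top z [0.142 0.141 0.141 0.141 0.141]
```

View pics/crop_u.png

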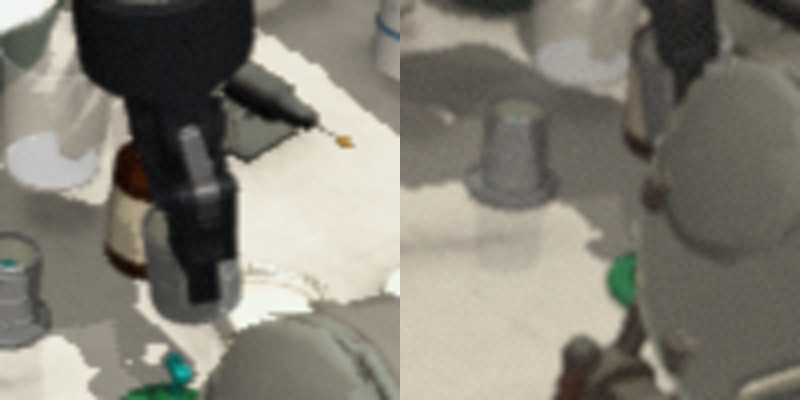

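```bash
cat > cyl.py <<'E'
from m import *
def cyl(c,t,k,lo=-.02,hi=.045,z0=None):
    p=cloud(c);ro,ri,h=R[k];t=np.array(t);d=np.hypot(p[...,0]-t[0],p[...,1]-t[1])
    m=(c["range_z"]>0)&(d<ro+.012)&(p[...,2]>t[2]+lo)&(p[...,2]<t[2]+hi)&(c["pixels"].min(-1)>70)
    Q=p[m];res=[]
    def r(a):
        ax=np.array([a[2],a[3],1.]);ax/=np.linalg.norm(ax);w=Q-np.array([a[0],a[1],t[2]])
        return np.linalg.norm(w-np.outer(w@ax,ax),axis=1)
    f=lambda a:np.minimum(abs(r(a)-ro),abs(r(a)-ri))
    S=[least_squares(f,[t[0]+dx,t[1],tx,ty],loss="soft_l1",f_scale=.001) for dx in(-.004,0,.004) for tx in(-.2,0,.2) for ty in (-.1,.1)]
    S.sort(key=lambda s:s.cost)
    for s in S[:12:3]: print("  ",s.x.round(3),round(s.cost*1e6,1),len(Q),"lateral offset out med",np.median(f(s.x)).round(4))
E
python3 - <<'E'
from cyl import *
for n in ("side","scene"):
    c=dict(np.load(n+"_h.npz"));print(n,"s before");cyl(c,(.6529,.2122,.0822),"s")
    print(n,"xs seated");cyl(c,(.631,.324,.02),"xs",-.008)
    c=read_camera(n);print(n,"s now");cyl(c,(.653,.2119,.1055),"s")
E
```

```text
side s before
   [ 0.652  0.209 -0.045 -0.027] 226.0 347 lateral offset out med 0.0006
   [ 0.652  0.209 -0.045 -0.027] 226.0 347 lateral offset out med 0.0006
   [ 0.652  0.209 -0.045 -0.027] 226.0 347 lateral offset out med 0.0006
   [ 0.652  0.209 -0.045 -0.027] 226.0 347 lateral offset out med 0.0006
side xs seated
   [ 0.632  0.325 -0.013 -0.004] 81.4 316 lateral offset out med 0.0006
   [ 0.632  0.325 -0.023 -0.002] 81.6 316 lateral offset out med 0.0006
   [ 0.632  0.325 -0.032  0.001] 82.3 316 lateral offset out med 0.0006
   [ 0.632  0.325 -0.035  0.002] 82.4 316 lateral offset out med 0.0006
side s now
   [ 0.651  0.209 -0.193 -0.057] 129.1 244 lateral offset out med 0.0007
   [ 0.651  0.209 -0.193 -0.057] 129.1 244 lateral offset out med 0.0007
   [ 0.653  0.21  -0.262 -0.087] 132.9 244 lateral offset out med 0.0007
   [ 0.653  0.21  -0.262 -0.087] 132.9 244 lateral offset out med 0.0007
scene s before
   [ 0.653  0.216 -0.021 -0.262] 52.1 168 lateral offset out med 0.0007
   [ 0.653  0.216 -0.021 -0.262] 52.1 168 lateral offset out med 0.0007
   [ 0.652  0.214 -0.01  -0.191] 52.8 168 lateral offset out med 0.0006
   [ 0.654  0.212 -0.062 -0.122] 54.2 168 lateral offset out med 0.0006
scene xs seated
   [ 0.632  0.325 -0.043 -0.009] 97.4 350 lateral offset out med 0.0006
   [ 0.631  0.325 -0.014 -0.019] 97.7 350 lateral offset out med 0.0006
   [ 0.632  0.325  0.008 -0.037] 98.1 350 lateral offset out med 0.0006
   [ 0.632  0.325  0.008 -0.039] 98.2 350 lateral offset out med 0.0006
scene s now
   [ 0.652  0.206 -0.206  0.096] 94.8 149 lateral offset out med 0.0008
   [ 0.652  0.206 -0.206  0.096] 94.8 149 lateral offset out med 0.0008
   [ 0.652  0.206 -0.208  0.106] 94.9 149 lateral offset out med 0.0008
   [ 0.653  0.207 -0.235  0.052] 95.7 149 lateral offset out med 0.0008
```

The verticals here converge to the right by about 0.13 from perspective, and the cylinder fit says the ring was upright before. I'll undo the tilt and measure again.

Emit:
apply_moves:
  deltas:
    - [1,0,0,0,0.05,0.12,0]
    - [1,0,0,0,0.1,0.24,0]
    - [1,0,0,0,0.16,0.36,0]
    - [1,0,0,0,0.16,0.36,0]
    - [1,0,0,0,0.16,0.36,0]
    - [1,-0.002,0,-0.02,0.16,0.36,0]
    - [1,-0.002,0,-0.04,0.16,0.36,0]
    - [1,-0.002,0,-0.04,0.16,0.36,0]
    - [1,-0.002,0,-0.04,0.16,0.36,0]

```text
time: 24.33
position: [0.6489, 0.212, 0.0787]
tool_rot: [-0.002, 0.237, 0.972, -0.001]
ft_force: [0.0, 0.8, -1.7]
width: 0.0415
gripper_force: 64.7
```

Run:
```python
from cyl import *
s=manip.sense();print(s["position"],s["tool_rot"])
for n in ("side","scene"):
    c=read_camera(n);print(n);cyl(c,s["position"],"s")
held("s",.064,dict(side=(.6496,.2102),scene=(.65,.2102)))
```

```text
[0.64887312 0.21201436 0.07865348] [-1.96932315e-03  2.36775745e-01  9.71561887e-01 -9.32091815e-04]
side
   [ 0.648  0.209 -0.007 -0.024] 227.3 343 lateral offset out med 0.0007
   [ 0.648  0.209 -0.007 -0.024] 227.3 343 lateral offset out med 0.0007
   [ 0.648  0.209 -0.012 -0.023] 227.6 343 lateral offset out med 0.0007
   [ 0.648  0.209 -0.017  0.004] 228.3 343 lateral offset out med 0.0007
scene
   [ 0.649  0.214 -0.037 -0.143] 72.2 187 lateral offset out med 0.0006
   [ 0.649  0.212 -0.012 -0.077] 75.0 187 lateral offset out med 0.0006
   [ 0.649  0.212 -0.001 -0.126] 76.4 187 lateral offset out med 0.0006
   [ 0.649  0.212 -0.007 -0.14 ] 76.6 187 lateral offset out med 0.0007
tcp [0.6506 0.2122 0.0803] w 0.0417672660185575 t 24.4333
side rim [0.6503 0.211 ] 0.0008 30 z 0.1117 tilt [-0.212  0.058] former-rim [-0.0007 -0.0008]
scene rim [0.6505 0.2104] 0.001 31 z 0.1114 tilt [-0.15   0.021] former-rim [-0.0005 -0.0002]
```

Emit:
apply_moves:
  deltas:
    - [1,0,0,-0.015,0,0,0]
    - [1,0,0,-0.03,0,0,0]
    - [1,0,0,-0.04,0,0,0]
    - [1,0,0,-0.05,0,0,0]
    - [1,0,0,-0.06,0,0,0]
    - [1,0,0,-0.068,0,0,0]
    - [1,0,0,-0.073,0,0,0]
    - [1,0,0,-0.073,0,0,0]

```text
time: 25.2
position: [0.6505, 0.2117, 0.0359]
tool_rot: [-0.001, 0.237, 0.971, -0.0]
ft_force: [-0.2, 0.4, -1.6]
width: 0.0419
gripper_force: 64.7
```

Run:
```python
from cyl import *
held("s",.020,dict(side=(.6496,.2102),scene=(.65,.2102)))
s=manip.sense();c=dict(np.load("side_h.npz"));cyl(c,s["position"],"s",-.008)
print(s["ft_force"])
```

```text
tcp [0.6505 0.2117 0.0359] w 0.0418533324740739 t 25.2
side rim [0.65   0.2111] 0.0007 27 z 0.069 tilt [0.161 0.049] former-rim [-0.0004 -0.0009]
scene rim [0.6504 0.21  ] 0.0006 17 z 0.0678 tilt [-0.118  0.011] former-rim [-0.0004  0.0002]
   [ 0.65   0.208 -0.043  0.   ] 157.3 236 lateral offset out med 0.0007
   [ 0.65   0.209 -0.041 -0.006] 157.3 236 lateral offset out med 0.0008
   [ 0.65   0.208 -0.053  0.002] 157.4 236 lateral offset out med 0.0008
   [ 0.65   0.208 -0.053  0.002] 157.4 236 lateral offset out med 0.0008
[-0.96267281  0.04427343 -2.19348625]
```

Emit:
apply_moves:
  deltas:
    - [1,0,0,-0.005,0,0,0]
    - [1,0,0,-0.01,0,0,0]
    - [1,0,0,-0.014,0,0,0]
    - [1,0,0,-0.018,0,0,0]
    - [1,0,0,-0.021,0,0,0]
    - [1,0,0,-0.023,0,0,0]
    - [1,0,0,-0.0245,0,0,0]
    - [1,0,0,-0.0255,0,0,0]
    - [1,0,0,-0.0255,0,0,0]
  squeeze: 30

```text
time: 26.05
position: [0.6508, 0.2118, 0.0223]
tool_rot: [-0.0, 0.237, 0.971, -0.0]
ft_force: [-1.4, -0.8, 3.0]
width: 0.042
gripper_force: 65.3
```

Emit:
apply_moves:
  deltas:
    - [0,0,0,-0.0255,0,0,0]
    - [0,0,0,-0.0255,0,0,0]
    - [0,0,0,-0.0255,0,0,0]
    - [0,0,0,-0.0255,0,0,0]
    - [0,0,0,0.03,0,0,0]
    - [0,0,0,0.1,0,0,0]
    - [0,0,0,0.17,0,0,0]
    - [0,0,0,0.24,0,0,0]
    - [0,-0.05,0.04,0.31,0,0,0]
    - [0,-0.1,0.08,0.37,0,0,0]
    - [0,-0.15,0.12,0.43,0,0,0]
    - [0,-0.2,0.16,0.43,0,0,0]
    - [0,-0.22,0.18,0.43,0,0,0]
    - [0,-0.22,0.18,0.43,0,0,0]
    - [0,-0.22,0.18,0.43,0,0,0]
    - [0,-0.22,0.18,0.43,0,0,0]

```text
time: 27.38
position: [0.5192, 0.3199, 0.2799]
tool_rot: [0.001, 0.237, 0.972, 0.0]
ft_force: [0.2, -0.9, 0.3]
width: 0.0853
gripper_force: 0.0
```

Run:
```python
from m import *
it=[("m",(.524,.366),.006),("xs",(.631,.325),.006),("l",(.511,.478),.006),("s",(.651,.212),.006)]
look("wrist",it);look("side",it)
```

```text
tcp [0.5192 0.3199 0.2799]
wrist m [0.525  0.3669] 0.0007 270 0.0572
wrist xs [0.6326 0.3258] 0.0007 153 0.049
wrist l [0.5124 0.479 ] 0.0006 295 0.0613
wrist s [0.6521 0.2125] 0.0007 188 0.0531
tcp [0.5197 0.3193 0.2793]
side m [0.5236 0.3654] 0.0009 159 0.0579
side xs [0.6313 0.324 ] 0.0009 89 0.0498
side l [0.5109 0.4779] 0.0011 139 0.0619
side s [0.6509 0.2109] 0.0009 114 0.0537
```

View pics/wrist_look.png

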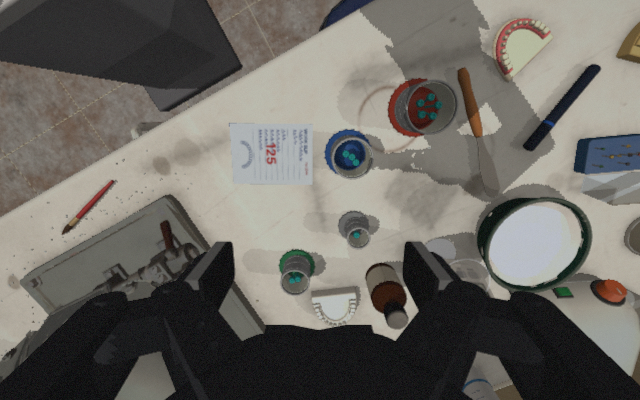

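The last view shows all four rings seated on their formers: l (425,107), m (348,155), xs (355,230) and s (296,272). The rim heights agree with rings resting flat on the 6 mm flanges, and the bottle and spatula have not moved.

```bash
python3 -c "
from cell import manip
print(manip.job_done())"
```

```text
the job is handed in; nothing more can be done
None
```

All four rings are on their matching formers and released, and the job is handed in at about 27 s of arm time. The last camera check put each one centred and seated on its flange, but no verdict was returned.

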